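Load a block into the spring-leaf drilling jig

ROBOT

A 6-joint arm with a two-finger parallel gripper is mounted at the origin on the work surface. World frame = base frame: x ahead of the robot, y to its left, z up, the work surface at z = 0. Lengths are in m, angles in rad, forces in N, time in s.
With the tool pointing down it reaches from about 0.4 to 0.825 m from the base axis. Payload 7 kg.
Tool frame: the origin (TCP) lies at the centre of the arm's flange, where the gripper is bolted on; the fingertips stand 178 mm ahead of it and the grasp point (between the pads) lies 159 mm ahead of it; z points along the fingers, y is the direction in which the jaws open and shut (so a half turn about z gives the same grasp; the last joint's range is limited). The gripper opens to 88 mm and grips with 3 to 60 N. Pads are 19 mm wide; open, the fingers measure 130 mm over their backs; the gripper's body (78 mm by 193 mm) begins 47 mm behind the grasp point.
Start: joints at [-0.891, 0.359, 0.012, 0, -1.224, -0.288], TCP at [0.258, -0.624, 0.405] pointing down, gripper open.
Joint ranges: [-3.07, 3.07], [-1.43, 2.12], [-1.02, 1.25], [-3.03, 1.67], [-3.05, -0], [-3.03, 3.03]. Speed limits (rad/s): [2.39, 2.39, 3.01, 3.14, 3.14, 3.14].

INTERFACE

Orientations are given as [roll, pitch, yaw] about the fixed x, y, z axes, in that order (R = Rz(yaw) Ry(pitch) Rx(roll)).
In Python, from station import arm gives the robot as it stands.
- The arm moves only by the shell command python3 -m handwheel 'ROWS' [OPENING] [FORCE]. ROWS is JSON, a list of rows, each a list of 4 numbers: the shift along the world's x, y, z in cm, then the turn about the world's z in rad. In form: [[dx, dy, dz, yaw], ...]. A call has 1 to 20 rows; each row shifts and turns the commanded pose from where the row before left it; what a row does not reach is not made up. A row lasts 1/10 s, in which the tool goes at most 50 mm and 8.59 degrees, less where a joint would pass 70% of its speed; a pose out of reach is approached as far as the arm can. A call is refused whole if a number of a shift passes 5 or a number of a turn 0.15, either way. A call with a gripper value outside its range is refused whole. OPENING is the closure, from 0 (fully open) to 1 (shut), set as the call begins (- or left out, the last holds). The fingers move at their own pace and stop on an object; FORCE is the grip in N (left out, the last holds). Time passes only in rows, so rows that do not move let the fingers close. It gives the time, the measured TCP pose, the force and the opening at its end, in the units of the state.
- arm.get_state(): the state, without advancing time (a new reading comes with each control period).
- arm.grab_frame(name): name is "side" or "top"; returns a dict with "image" (420x560x3 uint8, red, green, blue), "depth" (420x560 float32, m along the optical axis (not along the pixel's ray), 0 where there is no reading), "vfov" (degrees; the focal length in pixels is half the picture's height over the tangent of half this angle, whatever the lens; pixels are square), "cx", "cy" (the principal point, pixels), "rvec" (rotation vector, rad) and "tvec" (3), from world to camera coordinates, as OpenCV has them. Camera axes: x right, y down, z forward; pixel columns grow to the right and rows downward; lengths in m; the calibration is good to about 2 mm. A picture is of the moment at which its call begins.
- arm.job_done(): hands the job in, once; it reports no verdict.
The state is a dict: "t": time; "q": joint angles; "qd": joint speeds; "joint_efforts": joint torques, N m; "eef_pos": TCP position; "ee_rot": TCP orientation; "force": force on the tool from outside, world axes, zero at the start; "moment": the same for the moment, N m; "width": finger opening in m.
Only numpy, scipy, OpenCV 4.12 (cv2) and the standard library are available. Lean on these libraries where they do the work, as an engineer would, in place of code of your own. Each camera call takes 0.05 s, during which the arm holds its last target.

TASK

Load the wooden block that lies in the channel of the drilling jig: with one fingertip press the jig's long thumb bar down to hold its sprung leaf open, and with the other fingertip push the block along the channel, under the leaf, until it is fully home against the end stop. Keep the leaf open until the block is home, then let go so that it closes on the block, and move clear. Only push the block, do not lift or tip it, and leave the other things on the bench where they are.

Things in the scene. Friction and masses are not known exactly. Their poses are not given: they have to be found in the camera images.
- jig: Drilling jig screwed to the bench: plywood base 280 x 195 x 18 mm with a straight channel along its x axis. Origin: on the bench, under the channel's centre line; x = feed direction, from the open mouth to the end stop; y left; z up. All jig x, y, z below are mm in this frame. Base x -140..140, y -90..105; channel floor z 18. The channel is open from above except under the leaf.
- mouth (a point): Middle of the channel's open mouth, on its floor (jig x -125, y 0, z 18). The channel is 53 wide and runs to the end stop at x 100, between a low wooden rail on the right (inner face y -26.5, 10 thick, top z 34) and a tall wooden hinge wall on the left (inner face y 26.5, 13.5 thick, top z 62).
- stop_face (a point): Centre of the wooden end stop's face at floor height (jig x 100, y 0, z 18). The stop closes the channel; its top is at z 60.
- home (a point): Where the block's origin is when the block is fully home (jig x 60, y 0, z 18).
- hinge (a point): Point of the leaf's hinge axis above the channel's left wall, in the middle of the leaf's length (jig x 80, y 36, z 70). The axis runs along jig x; the hinge, 12 mm thick, runs from x -120 to 95 with springs on it.
- leaf (a joint): Angle (rad) of the leaf, an aluminium plate with two steel drill bushes on top and a black pad below, over the channel at jig x 65..95, y 38..-24. 0 = shut on an empty channel: the pad hangs 5 mm too low and bars the block's way; 0.15 = resting on a block; 0.45 = fully open (hard stop, top at most z 105, block passes freely). Springs close it. Pressing the thumb bar DOWN raises the leaf.
- bar_near (a point): Robot-side end (jig x -120) of the thumb bar's centre line, on its top face. The bar is an aluminium strip with a black strip on top, 215 long in jig x, 36 wide, fixed to the leaf outside (left of) the hinge. Leaf shut: this line at y 80, z 62, strip sloping 0.45 rad, outer edge up; fully open: strip level, line at y 72, z 44, strip y 54..90.
- bar_far (a point): Far end (jig x 95) of the thumb bar's centre line, on its top face. The bar may be pressed anywhere along its length and a fingertip can slide along it; it takes about 5 N to start it and 12 N to hold the leaf fully open, and it springs back up when let go.
- block: Planed pale wooden block, 80 (x) x 50 (y) x 45 (z) mm, about 0.13 kg, two pencil crosses on top near its +x end. Origin: centre of its underside; x points along the channel to the stop. It starts in the open channel with 1.5 mm play each side, its leading end 5 to 55 mm short of the leaf; its top is 63 mm over the bench. When home, 45 mm of it stick out of the leaf on the robot's side.
- done_a: Bystander: block already drilled, the same size as the block (80 x 50 x 45 mm), two dark holes on top, on the bench to the right of the jig. Origin: centre of underside.
- done_b: Bystander: another drilled block like done_a, on the bench to the right of the jig.
- pencil: Bystander: red flat carpenter's pencil, 168 x 13 x 7 mm, lying on the jig's base to the right of the low rail. Origin: underside, near its middle.
- collar: Bystander: dark steel drill stop collar, 24 mm across, 14 high, standing on the jig's base to the right of the low rail. Origin: centre of underside.
- glue: Bystander: white glue bottle with orange cap, 64 mm across, 190 high, on the bench. Origin: centre of underside.
- square: Bystander: try square lying flat, wooden stock 110 x 20 x 18 mm and steel blade 200 mm. Origin: underside of the stock's middle.
- mallet: Bystander: wooden mallet lying on its side, head 120 x 65 x 60 mm, 280 long. Origin: underside, on the handle.
- tape: Bystander: yellow and black tape measure, 75 x 40 x 70 mm. Origin: centre of underside.
Not all that is in view belongs to the job. What is shaped like the block but blue or green is not meant.

How it is judged:
On the way, in this order (a step that is already met when the one before it is completed fails the run):
1. the leaf is held open while the block is still outside it (value of joint leaf above 0.22 rad and x of block in the frame of jig below 0.035 m), for 0.2 s.
2. the block is home against the stop with the leaf still held open (value of joint leaf above 0.22 rad and x of block in the frame of jig above 0.057 m), for 0.1 s.
At the end, for the whole second after the job is handed in: The block lies flat in the channel with its end against the end stop (within 3.5 mm), square to it (within 0.06 rad), at rest, and the leaf has closed on it (leaf angle 0.11 to 0.19 rad) (x of block in the frame of jig between 0.0565 and 0.063 m and y of block in the frame of jig between -0.005 and 0.005 m and z of block in the frame of jig below 0.021 m and angle between the x axis of block and the x axis of jig, either way round below 0.06 rad and angle between block's own z axis and vertical below 0.04 rad and value of joint leaf between 0.11 and 0.19 rad and linear speed of block below 0.01 m/s); the robot touches nothing.
It fails at once if the block is lifted off the channel floor (more than 6 mm) or tipped (more than 0.15 rad) (z of block in the frame of jig above 0.024 m or angle between block's own z axis and vertical above 0.15 rad).
It fails at once if another thing on the bench is displaced by more than 15 mm (distance of any of done_a, done_b, pencil, collar, glue, square, mallet, tape from where it was at the start of the episode above 0.015 m).
It also fails if it takes over 35 s, if anything falls off the work surface, if the arm or the gripper's body presses on something with over 40 N, if the wrist force passes 120 N, or if a joint passes its speed limit or range.

## Working session

There is one attempt and no reset: what is moved stays moved. The work goes in short steps, Python scripts to look and compute and a shell command to move; the robot and the scene stay as the last step left them, time stands still between calls to the robot, and variables do not carry over. Pictures are saved under pics/ and viewed, and the job is handed in when it is done.

```bash
ls; mkdir -p pics; python3 - <<'E'
from station import arm
import cv2,pickle
s=arm.get_state();print(s)
for n in("top","side"):
    f=arm.grab_frame(n);pickle.dump(f,open(f"pics/{n}0.pkl","wb"))
    cv2.imwrite(f"pics/{n}0.png",f["image"][:,:,::-1]);print(n,f["vfov"],f["cx"],f["cy"],f["rvec"],f["tvec"])
E
```

```text
pics
{'t': 0.0, 'q': array([-8.90903420e-01,  3.59397691e-01,  1.10734474e-02, -3.52820467e-04,
       -1.22409111e+00, -2.88119381e-01]), 'qd': array([ 1.31056385e-04,  4.95460032e-04,  3.64529923e-03, -4.74084549e-05,
        8.49284641e-04,  1.51893136e-03]), 'joint_efforts': array([-1.32376204e-03, -5.82716453e+01,  2.93060696e+01,  6.99703708e+00,
        6.89007895e-03, -1.94962754e-04]), 'eef_pos': array([ 0.25767619, -0.62367884,  0.40372132]), 'ee_rot': array([ 3.13994611e+00, -1.42090113e-04, -2.74993917e+00]), 'force': array([-1.07707715,  0.64217385, -0.54188513]), 'moment': array([-0.01662032,  0.01547137,  0.00058625]), 'width': 0.08738065237172325}
top 53.044334238762076 274.94547547844513 203.54691484225958 [ 2.17487352 -2.17852514  0.07361457] [-0.01178487  0.52460914  1.0687869 ]
side 43.913037301479136 272.9582705761364 204.62464958129547 [ 0.71534487 -2.41496517  1.33609028] [0.40455091 0.22266329 1.29764817]
```

View pics/top0.png

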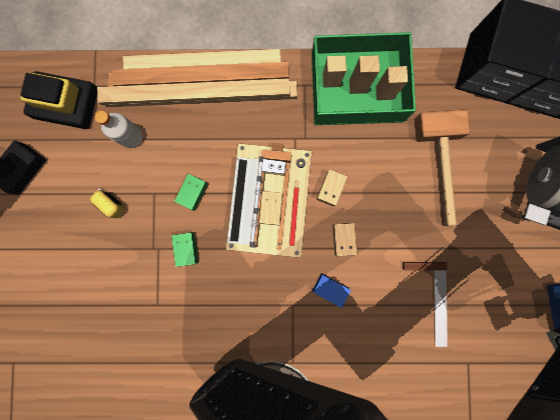

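View pics/side0.png

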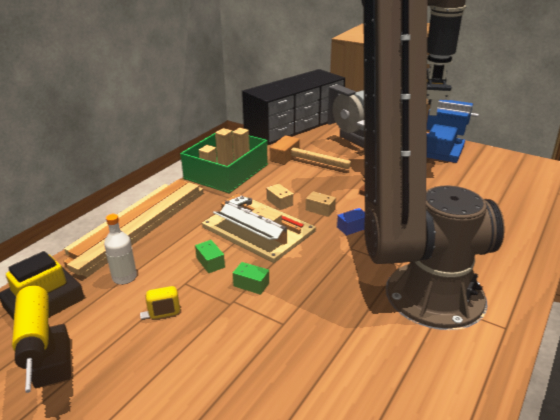

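The top view shows the jig at px (228..312, 145..257), with its feed direction pointing up and away from the robot. Next I'll enlarge that area.

```bash
cat > h.py <<'E'
import numpy as np,cv2,pickle
from station import arm
def K(f):
    h=f["image"].shape[0]; F=h/2/np.tan(np.radians(f["vfov"])/2)
    return np.array([[F,0,f["cx"]],[0,F,f["cy"]],[0,0,1]])
def ray(f,u,v,z):
    R=cv2.Rodrigues(np.array(f["rvec"]))[0];t=np.array(f["tvec"]).ravel()
    c=-R.T@t; d=R.T@np.linalg.inv(K(f))@np.array([u,v,1.]); s=(z-c[2])/d[2]; return c+s*d
def proj(f,P):
    return cv2.projectPoints(np.array(P,float).reshape(-1,3),np.array(f["rvec"]),np.array(f["tvec"]),K(f),None)[0].reshape(-1,2)
def crop(f,x0,y0,x1,y1,s,name,pts=None):
    im=cv2.resize(f["image"][y0:y1,x0:x1,::-1],None,fx=s,fy=s,interpolation=cv2.INTER_CUBIC)
    for p in (pts if pts is not None else []):
        cv2.circle(im,(int((p[0]-x0+.5)*s),int((p[1]-y0+.5)*s)),2,(255,0,255),-1)
    cv2.imwrite(name,im)
E
python3 - <<'E'
from h import *
f=pickle.load(open("pics/top0.pkl","rb"))
crop(f,220,140,320,265,4.8,"pics/c0.png")
f=pickle.load(open("pics/side0.pkl","rb"))
crop(f,190,180,330,270,5.5,"pics/c1.png")
E
```

```text
(no output)
```

View pics/c0.png

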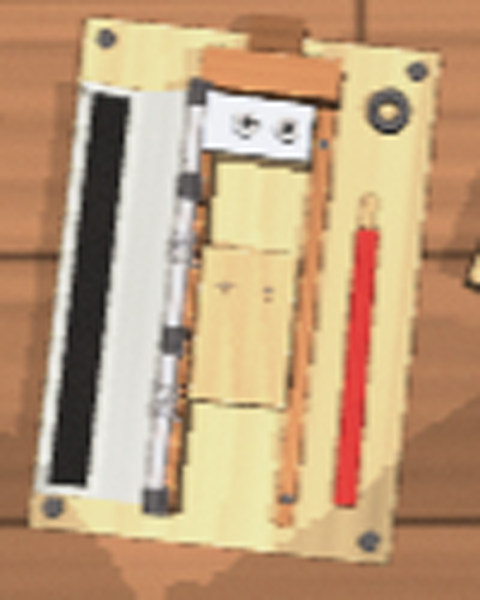

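View pics/c1.png

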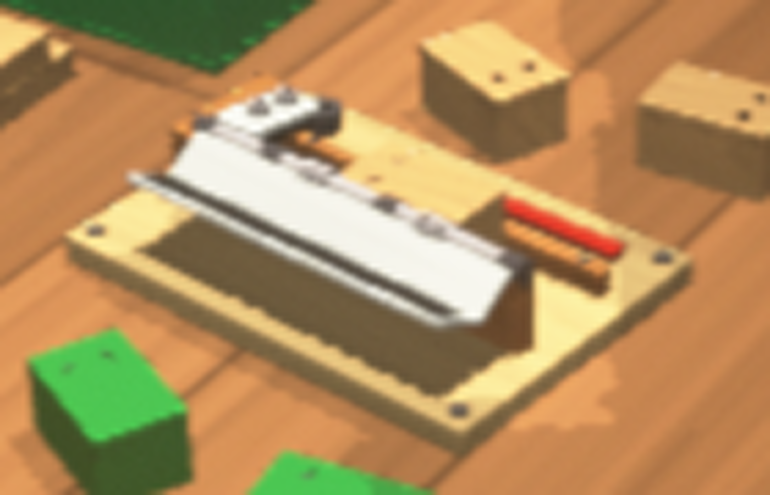

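Crop c0: base corners are at TL (84,18), TR (440,55), BR (388,562) and BL (30,526). The block's top is at (205,247), (294,250), (281,405) and (188,398).

```bash
cat >> h.py <<'E'
def fit(W,J):
    W=np.array(W)[:,:2];J=np.array(J)
    a=J-J.mean(0);b=W-W.mean(0)
    th=np.arctan2((a[:,0]*b[:,1]-a[:,1]*b[:,0]).sum(),(a*b).sum())
    R=np.array([[np.cos(th),-np.sin(th)],[np.sin(th),np.cos(th)]])
    return R,W.mean(0)-R@J.mean(0),th
E
python3 - <<'E'
from h import *
f=pickle.load(open("pics/top0.pkl","rb"))
c=lambda u,v:(220+u/4.8-.5,140+v/4.8-.5)
W=[ray(f,*c(*p),.018) for p in[(84,18),(440,55),(388,562),(30,526)]]
J=[(.14,.105),(.14,-.09),(-.14,-.09),(-.14,.105)]
R,t,th=fit(W,J);print("jig",t,th);print((np.array(W)[:,:2]-t)@R*1000)
B=np.array([ray(f,*c(*p),.063) for p in[(205,247),(294,250),(281,405),(188,398)]])[:,:2]
print("block in jig",(B-t)@R*1000)
pickle.dump((R,t,th),open("jig.pkl","wb"))
for n in("top","side"):
  f=pickle.load(open(f"pics/{n}0.pkl","rb"))
  P=[]
  for x,y,z in[(-140,-90,18),(140,-90,18),(140,105,18),(-140,105,18),(-120,80,62),(95,80,62),(100,26,60),(100,-26,60),(-120,36,70),(95,36,70),(-125,-26.5,34)]:
    w=R@np.array([x,y])/1000+t;P.append([*w,z/1000])
  pp=proj(f,P)
  if n=="top":crop(f,220,140,320,265,4.8,"pics/d0.png",pp)
  else:crop(f,190,180,330,270,5.5,"pics/d1.png",pp)
E
```

```text
jig [ 0.53469886 -0.0035209 ] -0.1040080597405941
[[ 138.91906503  105.31842154]
 [ 138.05445571  -90.2569837 ]
 [-138.14267415  -88.94836089]
 [-138.83084659  103.88692305]]
block in jig [[ 15.71620863  23.89980862]
 [ 18.84767306 -22.24920152]
 [-61.83594785 -23.73639162]
 [-63.15321745  24.41288443]]
```

View pics/d0.png

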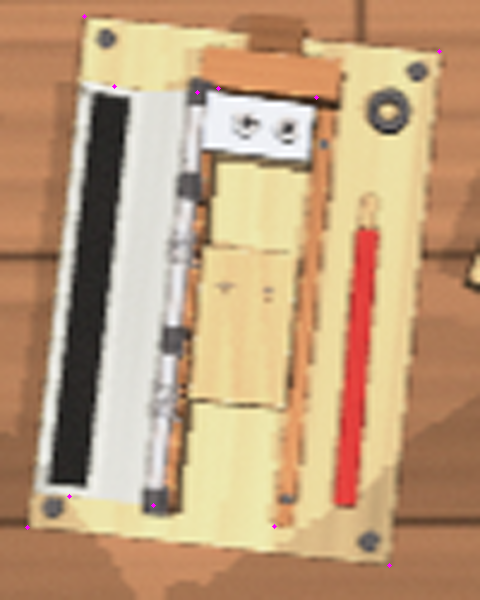

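View pics/d1.png

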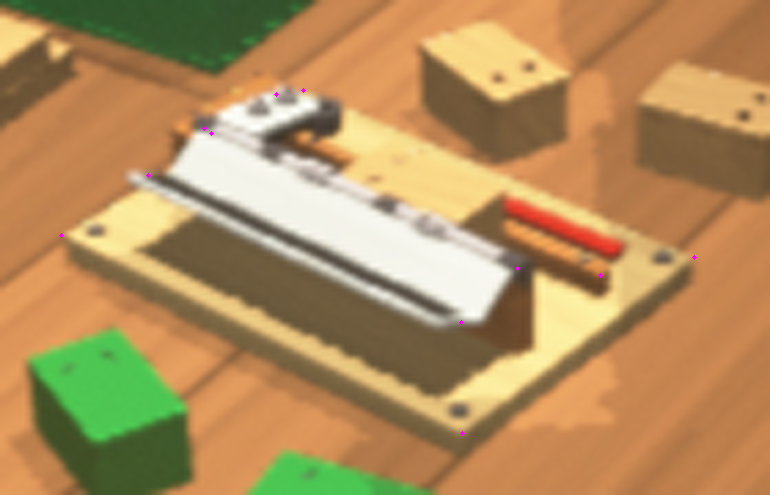

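The jig fit agrees with both views: origin (0.535, -0.004), yaw -0.104, block origin at jig x ≈ -22. I'll use a jaw gap of about 53 mm, which puts one fingertip at jig y 0 and the other at y 74. First I move above the start pose at jig x -85, y 37.

```bash
python3 -m handwheel '[[0.5,2,0,0],[1.1,3.7,0,-0.03],[1.1,3.7,0,-0.03],[1.1,3.7,0,-0.03],[1.1,3.7,0,-0.03],[1.1,3.7,0,-0.03],[1.1,3.7,0,-0.03],[1.1,3.7,0,-0.03],[1.1,3.7,0,-0.03],[1.1,3.7,0,-0.03],[1.1,3.7,0,-0.03],[1.1,3.7,0,-0.03],[1.1,3.7,0,-0.03],[1.1,3.7,0,-0.03],[1.1,3.7,0,-0.03],[1.1,3.7,0,-0.03],[1.1,3.7,0,-0.03],[1.5,5,0,-0.016],[0,0.5,0,0],[0,0,0,0]]' 0.4 20
cat > st.py <<'E'
from h import *
def st():
    R,t,th=pickle.load(open("jig.pkl","rb"));s=arm.get_state()
    p=(np.array(s["eef_pos"])[:2]-t)@R*1000
    print("t",round(s["t"],2),"jig xy mm",p.round(1),"tipz",round((s["eef_pos"][2]-.178)*1000,1),"yawerr",round(((s["ee_rot"][2]-th-np.pi+np.pi)%(2*np.pi))-np.pi,4),"rot",np.round(s["ee_rot"],3),"F",np.round(s["force"],1),"w",round(s["width"],4))
    return s
E
python3 -c "
from st import *
st()
f=arm.grab_frame('top');crop(f,180,110,380,290,4,'pics/t1.png')
f=arm.grab_frame('side');crop(f,150,100,350,270,4,'pics/s1.png')"
```

```text
t: 2.1
eef_pos: [0.4531, 0.0423, 0.4042]
ee_rot: [-3.141, -0.001, 3.04]
force: [-0.4, -0.1, -0.4]
width: 0.0524
t 2.1 jig xy mm [-85.9  37.1] tipz 226.2 yawerr 0.0025 rot [-3.141e+00 -1.000e-03  3.040e+00] F [-0.4 -0.1 -0.4] w 0.0524
```

View pics/t1.png

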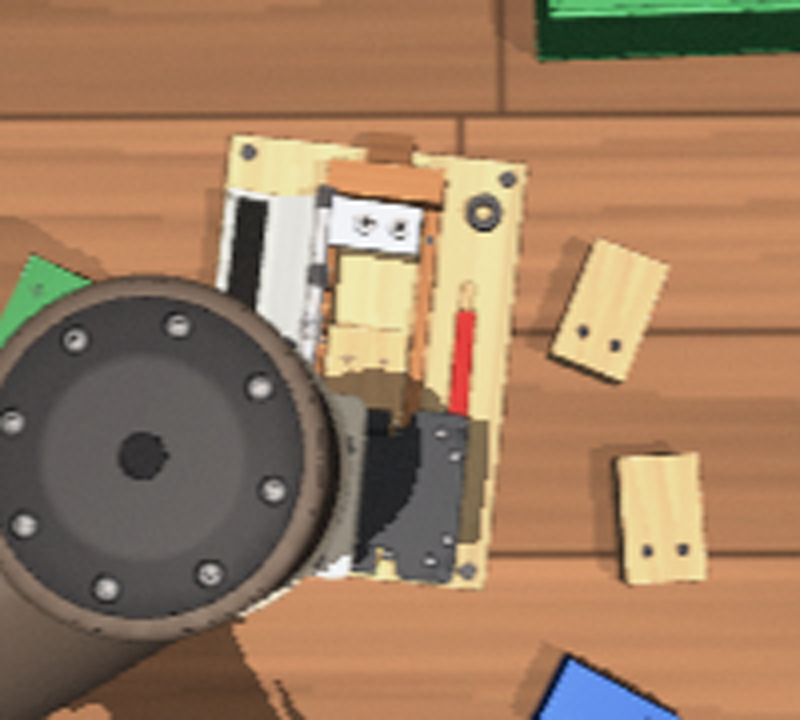

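View pics/s1.png

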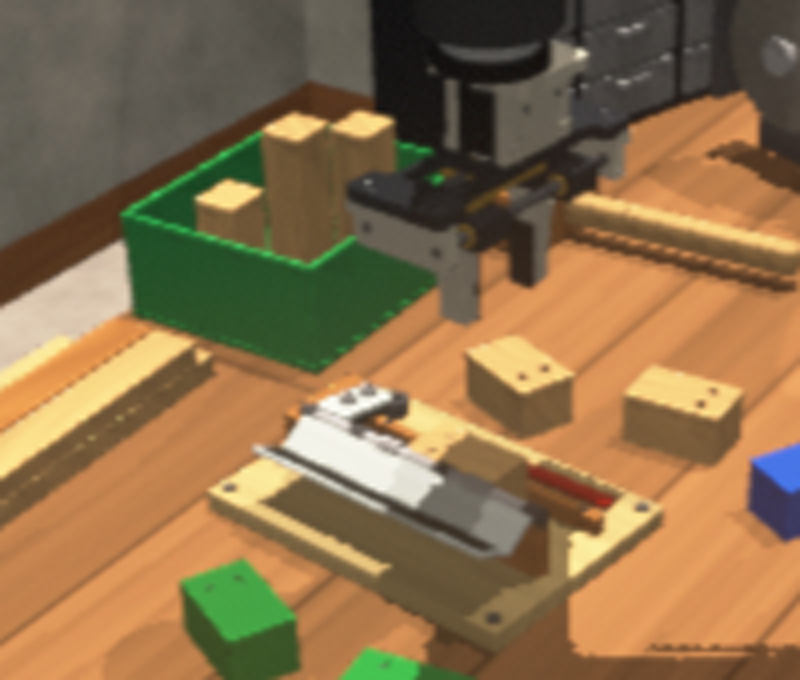

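The side view shows both fingertips, at (460,315) and (528,280), above the jig with nothing touching. I'll descend to just above the bar.

```bash
python3 -m handwheel '[[0,0,-2,0],[0,0,-3,0],[0,0,-3,0],[0,0,-3,0],[0,0,-2,0],[0,0,-1,0],[0,0,0,0],[0,0,0,0]]'
python3 -c "
from st import *
st()
f=arm.grab_frame('side');crop(f,190,160,330,265,5.7,'pics/s2.png')"
```

```text
t: 3.0
eef_pos: [0.4535, 0.0407, 0.2655]
ee_rot: [3.141, 0.001, 3.037]
force: [-0.5, -0.5, 1.0]
width: 0.0523
t 3.0 jig xy mm [-85.4  35.5] tipz 87.5 yawerr -0.0007 rot [3.141e+00 1.000e-03 3.037e+00] F [-0.5 -0.5  1. ] w 0.0523
```

View pics/s2.png

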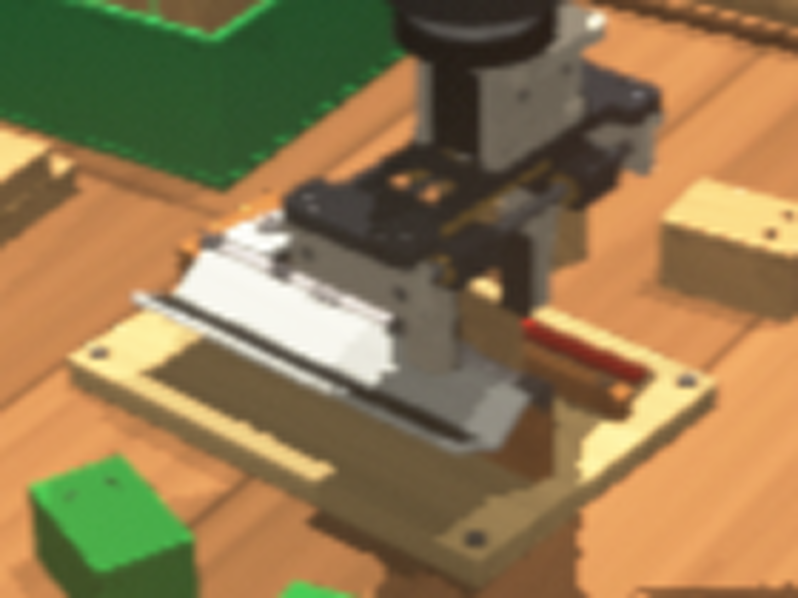

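The left fingertip, at (430,370), is above the bar side of the hinge, and the right one is inside the channel. I'll shift slightly left and press down in steps.

```bash
python3 -m handwheel '[[0,0.2,-0.5,0],[0,0,-0.5,0],[0,0,-0.5,0],[0,0,-0.5,0],[0,0,-0.5,0],[0,0,-0.3,0],[0,0,0,0]]'
python3 -c "
from st import *
st()"
```

```text
t: 3.75
eef_pos: [0.4531, 0.0428, 0.2364]
ee_rot: [-3.141, -0.0, 3.038]
force: [0.1, -2.9, 5.7]
width: 0.0528
t 3.75 jig xy mm [-86.   37.6] tipz 58.4 yawerr -0.0 rot [-3.141 -0.     3.038] F [ 0.1 -2.9  5.7] w 0.0528
```

```bash
python3 -m handwheel '[[0,0,-0.3,0],[0,0,-0.3,0],[0,0,-0.3,0],[0,0,-0.2,0],[0,0,0,0],[0,0,0,0]]'
python3 -c "
from st import *
st()
f=arm.grab_frame('side');crop(f,190,160,330,265,5.7,'pics/s3.png')
f=arm.grab_frame('top');crop(f,220,110,340,260,4,'pics/t3.png')"
```

```text
t: 4.35
eef_pos: [0.4528, 0.0407, 0.2269]
ee_rot: [-3.137, -0.001, 3.038]
force: [0.6, -22.4, 21.0]
width: 0.0521
t 4.35 jig xy mm [-86.   35.4] tipz 48.9 yawerr 0.0004 rot [-3.137e+00 -1.000e-03  3.038e+00] F [  0.6 -22.4  21. ] w 0.0521
```

View pics/s3.png

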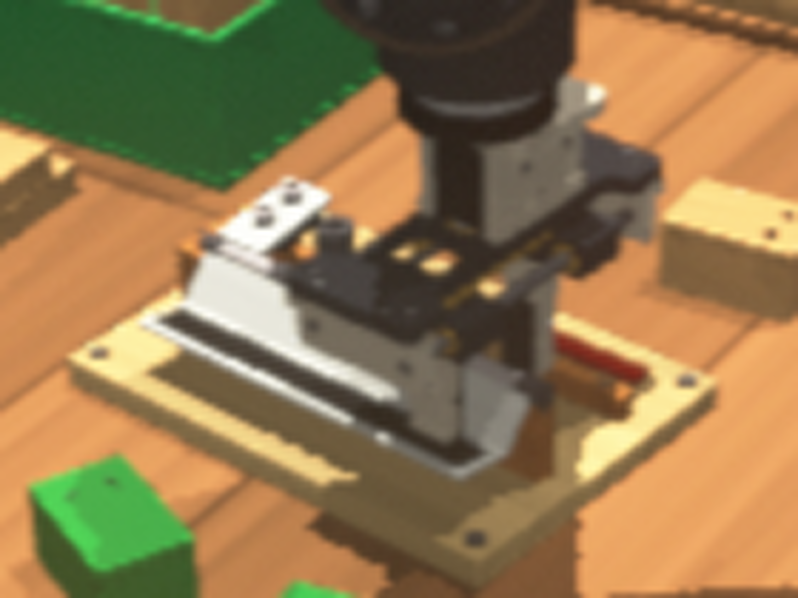

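View pics/t3.png

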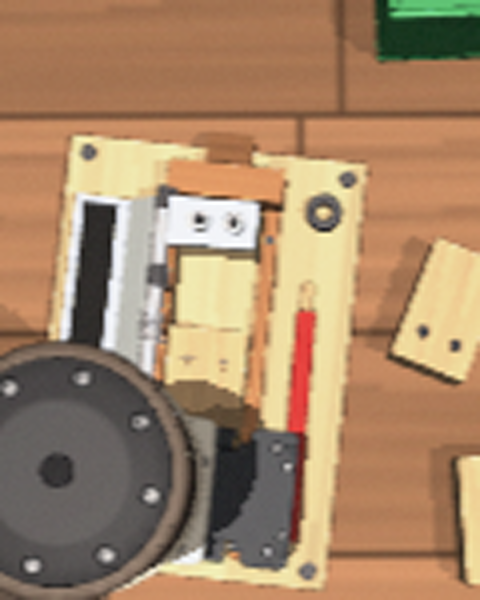

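The leaf is clearly raised in the side view, at (270,215). The sideways force is the bar's arc dragging the fingertip inward by friction, so I'll follow it a few mm to the right.

```bash
python3 -m handwheel '[[0,-0.2,0,0],[0,-0.1,-0.1,0],[0,-0.1,-0.1,0],[0,0,0,0]]'
python3 -c "
from st import *
st()
f=arm.grab_frame('side');crop(f,190,160,330,265,5.7,'pics/s4.png')"
```

```text
t: 4.85
eef_pos: [0.4527, 0.038, 0.2244]
ee_rot: [-3.14, -0.001, 3.038]
force: [-2.8, -7.8, 16.1]
width: 0.0526
t 4.85 jig xy mm [-85.9  32.8] tipz 46.4 yawerr -0.0001 rot [-3.140e+00 -1.000e-03  3.038e+00] F [-2.8 -7.8 16.1] w 0.0526
```

View pics/s4.png

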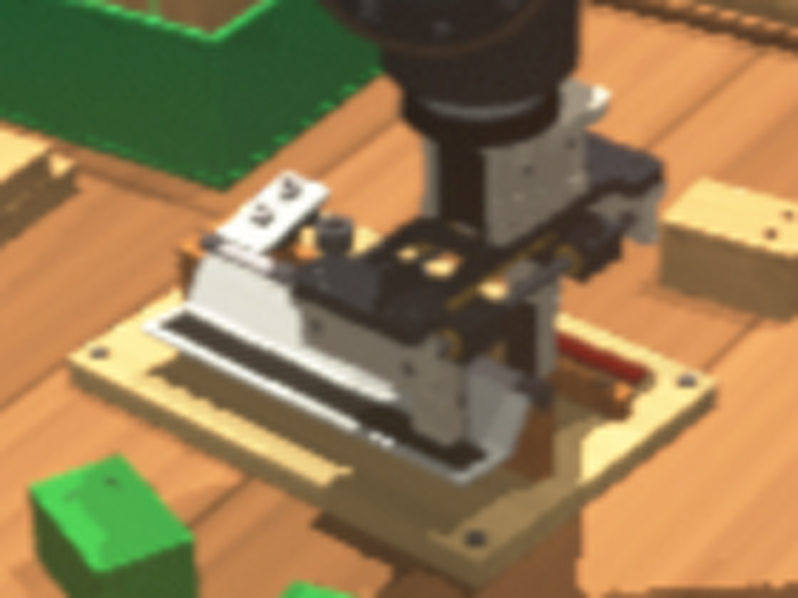

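The leaf is open (raised plate at (275,205)) and the forces have settled. Now I'll push along the channel while keeping the bar down.

```bash
python3 -m handwheel '[[0.3,-0.03,0,0],[0.4,-0.04,0,0],[0.4,-0.04,0,0],[0.4,-0.04,0,0],[0.4,-0.04,0,0],[0.4,-0.04,0,0],[0.4,-0.05,0,0],[0.4,-0.04,0,0],[0.4,-0.04,0,0],[0.4,-0.04,0,0],[0.4,-0.04,0,0],[0,0,0,0]]'
python3 -c "
from st import *
st()
f=arm.grab_frame('side');crop(f,190,160,330,265,5.7,'pics/s5.png')
f=arm.grab_frame('top');crop(f,220,110,340,260,4,'pics/t5.png')"
```

```text
t: 6.1
eef_pos: [0.4947, 0.034, 0.2236]
ee_rot: [-3.14, -0.004, 3.037]
force: [-8.6, -1.1, 12.2]
width: 0.0525
t 6.1 jig xy mm [-43.7  33.2] tipz 45.6 yawerr -0.0006 rot [-3.14  -0.004  3.037] F [-8.6 -1.1 12.2] w 0.0525
```

View pics/s5.png

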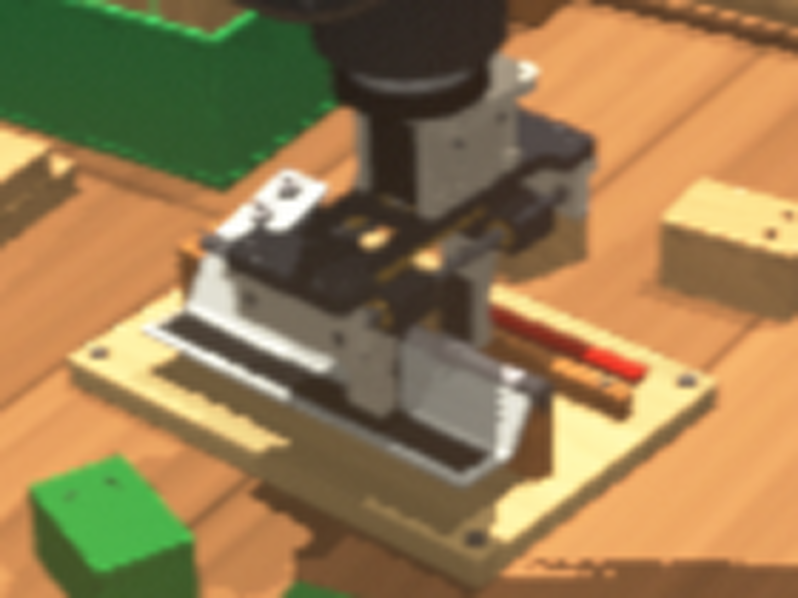

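View pics/t5.png

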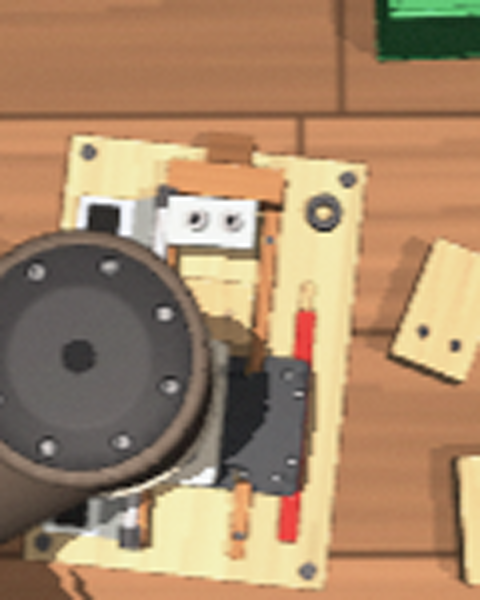

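The block is moving: its leading edge is now at about (215,278) in the top crop. The leaf is still open. Continuing.

```bash
python3 -m handwheel '[[0.4,-0.04,0,0],[0.4,-0.04,0,0],[0.4,-0.05,0,0],[0.4,-0.04,0,0],[0.4,-0.04,0,0],[0.4,-0.05,0,0],[0.4,-0.04,0,0],[0.4,-0.04,0,0],[0.4,-0.05,0,0],[0.4,-0.04,0,0],[0.4,-0.04,0,0],[0.2,-0.02,0,0],[0,0,0,0]]'
python3 -c "
from st import *
st()
f=arm.grab_frame('side');crop(f,190,160,330,265,5.7,'pics/s6.png')
f=arm.grab_frame('top');crop(f,220,110,340,260,4,'pics/t6.png')"
```

```text
t: 7.5
eef_pos: [0.5406, 0.0292, 0.2236]
ee_rot: [-3.14, -0.004, 3.037]
force: [-9.7, -0.8, 11.2]
width: 0.0525
t 7.5 jig xy mm [ 2.4 33.2] tipz 45.6 yawerr -0.0005 rot [-3.14  -0.004  3.037] F [-9.7 -0.8 11.2] w 0.0525
```

View pics/s6.png

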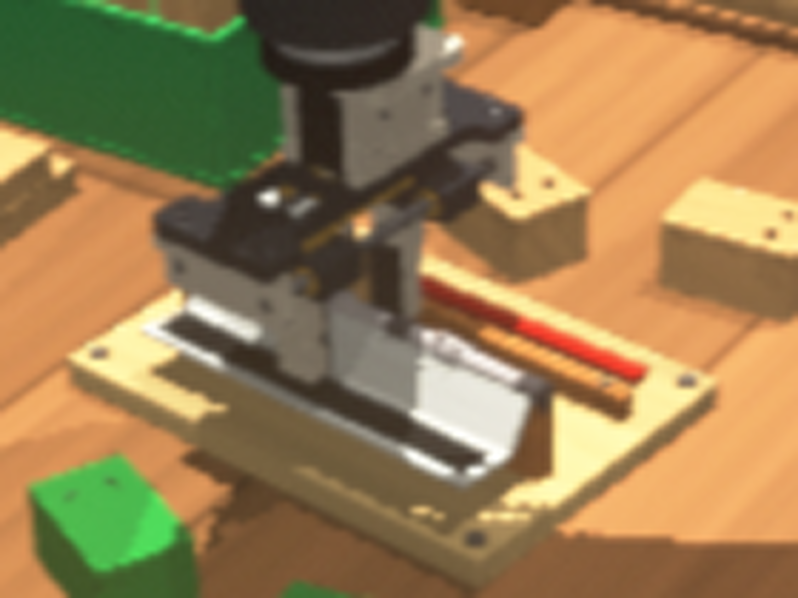

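View pics/t6.png

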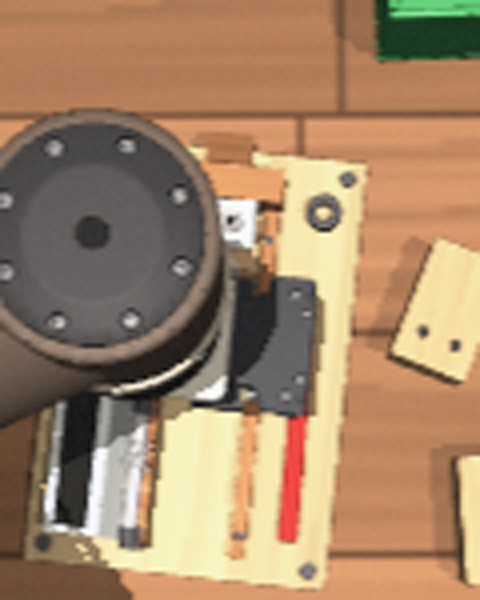

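Forces are unchanged, so the block isn't at the stop yet. I'll creep the last ~8 mm and watch the x force.

```bash
python3 -m handwheel '[[0.2,-0.02,0,0],[0.2,-0.02,0,0],[0.1,-0.01,0,0],[0,0,0,0]]'
python3 -c "
from st import *
st()"
python3 -m handwheel '[[0.15,-0.02,0,0],[0.15,-0.02,0,0],[0,0,0,0]]'
python3 -c "
from st import *
st()"
```

```text
t: 8.0
eef_pos: [0.5453, 0.0287, 0.2236]
ee_rot: [-3.14, -0.004, 3.037]
force: [-9.5, -0.4, 13.0]
width: 0.0526
t 8.0 jig xy mm [ 7.1 33.2] tipz 45.6 yawerr -0.0006 rot [-3.14  -0.004  3.037] F [-9.5 -0.4 13. ] w 0.0526
t: 8.3
eef_pos: [0.5479, 0.0283, 0.2236]
ee_rot: [-3.14, -0.005, 3.037]
force: [-11.8, 0.0, 12.6]
width: 0.0527
t 8.3 jig xy mm [ 9.9 33.1] tipz 45.6 yawerr -0.0009 rot [-3.14  -0.005  3.037] F [-11.8   0.   12.6] w 0.0527
```

```bash
python3 -m handwheel '[[0.1,-0.01,0,0],[0.1,-0.01,0,0],[0,0,0,0]]'
python3 -c "
from st import *
st()"
```

```text
t: 8.6
eef_pos: [0.5486, 0.0281, 0.2234]
ee_rot: [-3.139, -0.008, 3.036]
force: [-18.0, 4.3, 19.0]
width: 0.0525
t 8.6 jig xy mm [10.5 32.9] tipz 45.4 yawerr -0.0016 rot [-3.139 -0.008  3.036] F [-18.    4.3  19. ] w 0.0525
```

The arm stalls at jig x 10.5, exactly where the stop was predicted, and the x force is rising. I'll press a touch more and hold.

```bash
python3 -m handwheel '[[0.15,-0.02,0,0],[0,0,0,0],[0,0,0,0]]'
python3 -c "
from st import *
st()
f=arm.grab_frame('side');crop(f,190,160,330,265,5.7,'pics/s7.png')
f=arm.grab_frame('top');crop(f,250,110,330,180,8,'pics/t7.png')"
```

```text
t: 8.9
eef_pos: [0.549, 0.028, 0.2232]
ee_rot: [-3.139, -0.011, 3.035]
force: [-22.4, 7.5, 22.2]
width: 0.0526
t 8.9 jig xy mm [11.  32.8] tipz 45.2 yawerr -0.0021 rot [-3.139 -0.011  3.035] F [-22.4   7.5  22.2] w 0.0526
```

View pics/s7.png

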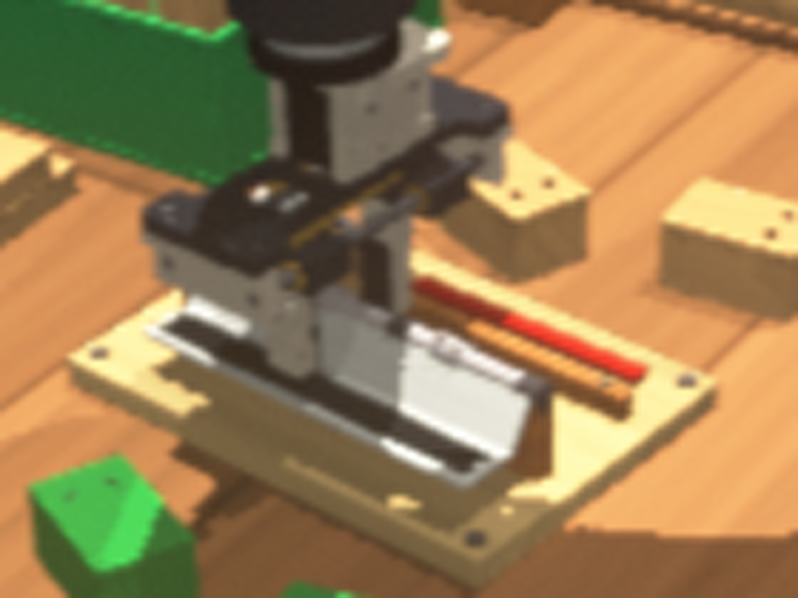

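View pics/t7.png

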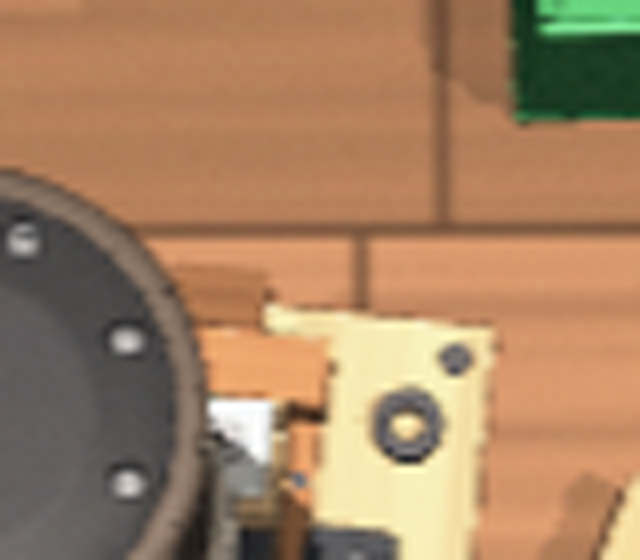

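The block is home: the x force has climbed to about -22 N with almost no further travel. Now I'll back the pushing finger off the block with the leaf still open, then rise.

```bash
python3 -m handwheel '[[-0.4,0.04,0,0],[-0.4,0.04,0,0],[-0.4,0.04,0,0],[-0.3,0.03,0,0],[0,0,0,0],[0,0,0.3,0],[0,0.1,0.3,0],[0,0.1,0.4,0],[0,0.1,0.5,0],[0,0,0.5,0],[0,0,1,0],[0,0,2,0],[0,0,3,0],[0,0,4,0],[0,0,4,0],[0,0,0,0]]'
python3 -c "
from st import *
st()"
python3 -m handwheel '[[-0.5,-1,0,0],[-1,-3,0,0],[-1,-4,0,0],[-1,-4,0,0],[-1,-4,0,0],[-1,-4,0,0],[0,-4,0,0],[0,-4,0,0],[0,-3,0,0],[0,-1,0,0],[0,0,0,0],[0,0,0,0]]'
python3 -c "
from st import *
st()
f=arm.grab_frame('side');pickle.dump(f,open('pics/side9.pkl','wb'));crop(f,190,160,330,265,5.7,'pics/s9.png')
f=arm.grab_frame('top');pickle.dump(f,open('pics/top9.pkl','wb'));crop(f,220,140,320,265,4.8,'pics/t9.png')"
```

```text
t: 10.6
eef_pos: [0.5398, 0.0331, 0.3901]
ee_rot: [3.138, 0.009, 3.038]
force: [0.6, -0.0, -0.3]
width: 0.053
t 10.6 jig xy mm [ 1.3 36.9] tipz 212.1 yawerr 0.0007 rot [3.138 0.009 3.038] F [ 0.6 -0.  -0.3] w 0.053
t: 11.8
eef_pos: [0.483, -0.2868, 0.383]
ee_rot: [3.141, -0.001, 3.037]
force: [-0.4, 0.3, -0.9]
width: 0.0526
t 11.8 jig xy mm [ -22.  -287.1] tipz 205.0 yawerr -0.0009 rot [ 3.141e+00 -1.000e-03  3.037e+00] F [-0.4  0.3 -0.9] w 0.0526
```

View pics/s9.png

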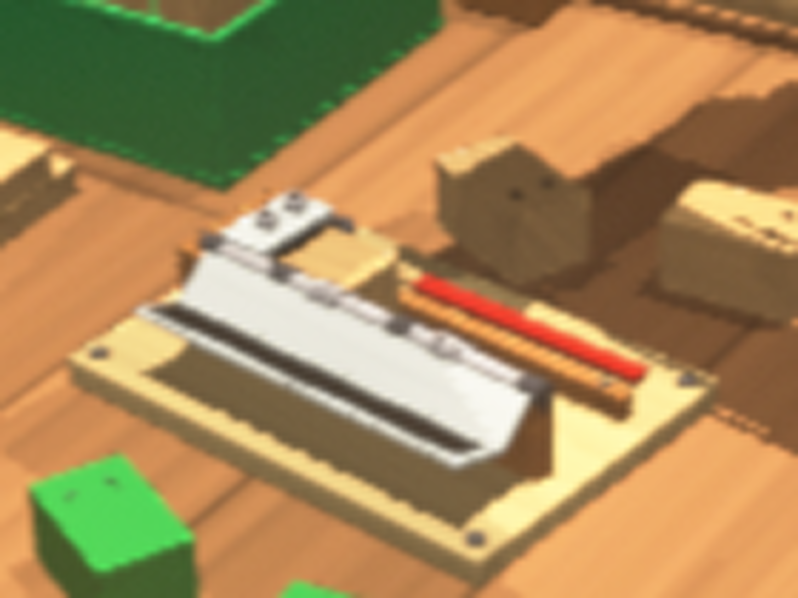

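View pics/t9.png

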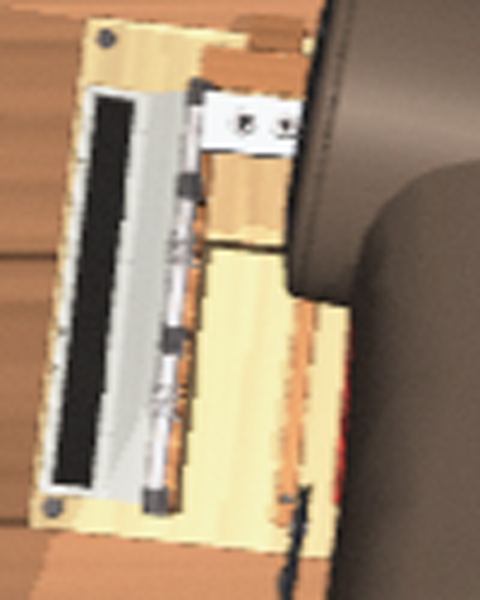

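The leaf rests on the block and the bar has sprung back up. Side view: block top at about (340,250). In the top crop its trailing edge runs (204,241) to (285,248). I'll compute its position.

```bash
python3 - <<'E'
from h import *
R,t,th=pickle.load(open("jig.pkl","rb"))
f=pickle.load(open("pics/top9.pkl","rb"))
for u,v in[(204,241),(285,248)]:
    w=ray(f,220+u/4.8-.5,140+v/4.8-.5,.063);print(((w[:2]-t)@R*1000).round(1))
cv2.imwrite("pics/f9.png",f["image"][:,:,::-1])
E
```

```text
[18.8 24.7]
[ 19.4 -17.5]
```

View pics/f9.png

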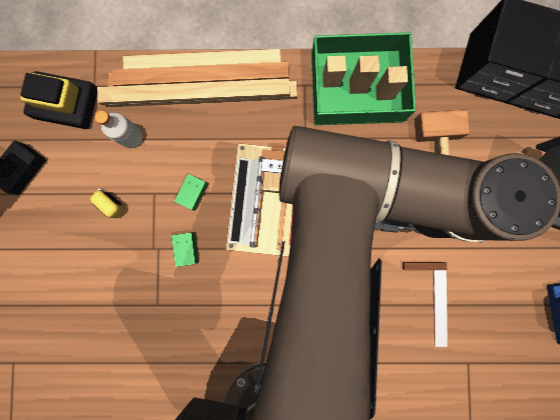

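```bash
python3 -c "
from st import *
st();print(arm.job_done())"
```

```text
t 11.9 jig xy mm [ -21.7 -286.5] tipz 205.5 yawerr 0.0005 rot [ 3.141 -0.     3.038] F [-0.   0.2 -0.2] w 0.0526
the job is handed in; nothing more can be done
None
```

The block is home against the end stop, with the leaf closed on it. I handed the job in at about 12 s of the 35 s allowed.

**What I did:** One fingertip pressed the thumb bar down and held the leaf open. The other pushed the block about 80 mm along the channel to the stop. I then backed off with the leaf still open, let go and moved clear.

**What the last checks showed:**
- **Block position:** the arm stalled at jig x 10.5 mm, where the stop was expected, and the push force rose to about 22 N. The final top view puts the trailing end at x ≈ 19 (nominal 20), so the block's origin is at about 59 mm, square to within about 0.015 rad. The 1 mm difference is within camera accuracy.
- **Leaf:** it rests on the block and the bar has sprung back up. I judged this by eye and did not measure the angle.
- **Robot:** the tool force is about zero and the arm touches nothing.
- **Bystanders:** the ones I could see had not moved. In the final top view the arm hides done_a, done_b, the collar and most of the pencil. The side view showed the pencil and both drilled blocks in place, but not the collar. It was last seen in place at 8.9 s, just before I let go.

**Side force:** while opening the leaf, friction from the bar built up about 22 N sideways on the fingertip. Moving the tool 4 mm to the right brought it down to about 8 N.

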